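# Seat the angle bracket in the corner of a measuring stage's right-angle stop and hold it

## Robot

A 6-joint arm with a two-finger parallel gripper is mounted at the origin on the work surface. World frame = base frame: x ahead of the robot, y to its left, z up, the work surface at z = 0. Lengths are in mm, angles in rad, forces in N, time in s.
With the tool pointing down it reaches from about 275 to 750 mm from the base axis. Payload 10.2 kg.
Tool frame: the origin (TCP) lies at the centre of the arm's flange, where the gripper is bolted on; the fingertips stand 173 mm ahead of it and the grasp point (between the pads) lies 155 mm ahead of it; z points along the fingers, y is the line along which they close (so a half turn about z gives the same grasp; the last joint's range is limited). The gripper opens to 85 mm and grips with 20 to 120 N. Pads are 22 mm wide; open, the fingers measure 114 mm over their backs; the gripper's body (76 mm by 85 mm) begins 54 mm behind the grasp point. The pads swing forward as they close: fully open they stand 13 mm farther back than shut.
Start: joints at [-1.502, 0.313, 1.498, -0, 1.331, -0.223], TCP at [151.017, -502.818, 404.694] pointing down, gripper open.
Joint ranges: [-2.94, 2.94], [-0.97, 2.17], [0.19, 2.56], [-1.23, 4.37], [0.02, 3.11], [-2.88, 2.88]. Speed limits (rad/s): [2.39, 2.39, 3.01, 3.14, 3.14, 3.14].

## Interface

Orientations are given as a unit quaternion [w, x, y, z].
In Python, from rig import status, capture, camera_info, ticket gives the robot as it stands.
- The arm moves only by the shell command python3 -m crank 'ROWS' [FORCE]. ROWS is JSON, a list of rows, each a list of 7 numbers: the shift along the tool's x, y, z as a fraction of full scale, then the turn, a rotation vector about the tool's x, y, z as a fraction of full scale, then the closure, from 0 (fully open) to 1 (shut). A call has 1 to 12 rows; each row is the pose to reach, as a shift and turn from the pose commanded when the call began, along the tool's axes at that moment; what a row does not reach only later rows make up. Full scale, the value 1, is 0.1 m for a shift and 45 degrees for a turn. A row lasts 1/10 s, in which the tool goes at most 50 mm and 8.59 degrees, less where a joint would pass 70% of its speed; a pose out of reach is approached as far as the arm can. A call with a number of a shift or a turn outside -1 to 1 is refused whole. A call with a gripper value outside its range is refused whole. The fingers move at their own pace and stop on an object; FORCE is the grip in N (left out, the last holds). Time passes only in rows, so rows that repeat a pose let the fingers close. It gives the time, the measured TCP pose, the force, the opening and the grip force at its end, in the units of the state.
- status.sense(): the state, without advancing time (a new reading comes with each control period).
- capture(name): name is "side" or "top" or "wrist"; returns (picture, depth): 480x640x3 uint8, red, green, blue; 480x640 float32, mm along the optical axis (not along the pixel's ray), 0 where there is no reading.
- camera_info(name): a dict with "K" (3x3 intrinsics, pixels), "camera_from_world" (4x4, takes a point from world to camera coordinates). Camera axes: x right, y up, looking along -z (the intrinsics and any distortion apply to the point x, -y, -z); pixel columns grow to the right and rows downward; lengths in mm; the calibration is good to about 2 mm. A picture is of the moment at which its call begins: read the wrist's pose just before it. camera_info takes no time and is no camera call; for the wrist camera it gives the pose at the moment of the call.
- ticket.finish_job(): hands the job in; it is judged then, once.
The state is a dict: "time_s": time; "joints": joint angles; "dq": joint speeds; "tau": joint torques, N m; "eef_pos": TCP position; "ee_rot": TCP orientation; "force": force on the tool from outside, world axes, zero at the start; "wrist_torque": the same for the moment, N m; "grip_width": opening from 0.0 (shut) to 1.0 (fully open); "grip_force": force on a finger pad.
Only numpy, scipy, OpenCV 4.12 (cv2) and the standard library are available. Lean on these libraries where they do the work, as an engineer would, in place of code of your own. Each camera call takes 0.05 s, during which the arm holds its last target. There are 200 camera calls.

## Task

Pick the large angle bracket out of the machined parts on the bench and stand it on the measuring stage, pressed fully home into the corner of the right-angle stop: base flat on the stage, tall back face flush along the long fence and end face against the short fence, both touching at once. Finish while still holding it pressed against both fences, ready for a colleague to do up the clamp: do not let go, do not ram it into the stop, and leave the other things on the bench where they are.

Things in the scene. Friction and masses are not known exactly. Their poses are not given: they have to be found in the camera images.
- bracket: Large L-section angle bracket, bare aluminium, about 150 g, standing on the bench on its base: base 40 (x) by 60 (y) mm, 10 thick; upright web 10 thick, 60 long (y), along the base's +x edge, its top 60 above the underside. Dark flat discs mark bores. Tall back face at x=+20, ends at y=+30 and -30; the back starts roughly away from the robot. Origin: centre of the underside; z up.
- bracket_web (a point): Point in the middle of the bracket's web (x=+15, y=0, z=+40 mm in the bracket's frame): a good place to pinch it from above across the 10 mm web.
- bracket_back (a point): Point on the middle of the bracket's tall back face, 5 mm above its underside (x=+20, y=0, z=+5 mm in the bracket's frame).
- stage: XY measuring stage, fixed, slides locked: 180 x 180 mm stacked plates, flat dark grey top 56 mm above the bench. Micrometer heads stick out 90 mm from its -x and +y flanks; a clamp (post at x=y=-68, 34 mm tall, strap swung aside along the -y edge) stands on top at its -x, -y corner. Origin: centre of its underside; z up; at yaw 0, x points away from the robot, y to the left.
- fence_long: Long fence of the right-angle stop, a rigid steel bar on the stage's top, 12 mm wide (x), 108 mm long (y), 12 mm high. Its axes are parallel to the stage's. Origin: centre of its underside. Its inner face looks to -x and lies at x=+55 mm in the stage's frame.
- fence_short: Short fence of the stop, a rigid steel bar 82 mm long (x), 12 mm wide (y), 12 mm high, square to the long fence. Axes parallel to the stage's. Origin: centre of its underside. Its inner face looks to -y and lies at y=+55 mm in the stage's frame.
- corner (a point): The stop's inner corner on the stage's top: where the planes of the two inner faces meet (x=+55, y=+55, z=+56 mm in the stage's frame). Home for the bracket: same heading as the stage, underside on the top, back face on the long fence, +y end on the short fence, so its origin is 20 mm (x) and 30 mm (y) short of this corner.
- small_bracket: Bystander: small aluminium angle bracket of the same form, 30 x 36 mm base, 34 mm high. Origin: centre of its underside.
- step_block: Bystander: stepped aluminium block, 40 x 56 mm, 32 mm high. Origin: centre of its underside.
- flanged_bush: Bystander: round flanged aluminium bush, flange 52 mm across, 32 mm high. Origin: centre of its underside.
- eyepiece: Bystander: black microscope eyepiece, 37 mm across, 64 mm tall, standing. Origin: centre of its underside.
- jar: Bystander: glass specimen jar, 48 mm across, 65 mm tall. Origin: centre of its underside.
- calliper: Bystander: digital calliper lying flat, 225 mm long (x). Origin: middle of the beam's underside, at bench height.
- screwdriver: Bystander: screwdriver, 150 mm long (x), lying on the bench. Origin: on its axis, at bench height.
Not all that is in view belongs to the job. What is shaped like the bracket but brown, pink or red is not meant.

How it is judged (in metres and radians):
On the way:
1. the bracket is lifted clear of the bench, above the stage's top (height (world z) of bracket above 0.062 m), for 0.2 s.
At the end, for the whole second after the job is handed in: Bracket flat on the stage (2 mm, 2 degrees), back face within 2 mm of the long fence and parallel to it within 1.7 degrees, end within 2.5 mm of the short fence, at rest, pressing on each fence with over 1 N while the fingers still press on it, through the last second (z of bracket in the frame of stage between 0.054 and 0.058 m and angle between bracket's own z axis and vertical below 0.035 rad and x of bracket in the frame of stage above 0.0325 m and y of bracket in the frame of stage between 0.0225 and 0.028 m and x of bracket_back in the frame of stage between 0.053 and 0.057 m and angle between the x axis of bracket and the x axis of stage, either way round below 0.03 rad and contact force between bracket and fence_long above 1 N and contact force between bracket and fence_short above 1 N and contact force between the fingers and bracket above 1 N and linear speed of bracket below 0.01 m/s); the arm keeps its last pose, push and grip.
It fails at once if a bystander is moved by more than 30 mm (distance of any of small_bracket, step_block, flanged_bush, eyepiece, jar, calliper, screwdriver from where it was at the start of the episode above 0.03 m).
It fails at once if the bracket is rammed into the stop (more than 60 N on a fence) (contact force between bracket and fence_long above 60 N or contact force between bracket and fence_short above 60 N).
It also fails if it takes over 51 s, if anything falls off the work surface, if the arm or the gripper's body presses on something with over 40 N, if the wrist force passes 120 N, or if a joint passes its speed limit or range.

## Working session

There is one attempt and no reset: what is moved stays moved. The work goes in short steps, Python scripts to look and compute and a shell command to move; the robot and the scene stay as the last step left them, time stands still between calls to the robot, and variables do not carry over. Pictures are saved under pics/ and viewed, at most 10 in all, crops included, and the job is handed in when it is done.

```bash
mkdir -p pics; ls
python3 - <<'E'
from rig import status, capture, camera_info
import cv2, numpy as np
print(status.sense())
for n in("top","side"):
    im,d=capture(n); cv2.imwrite(f"pics/{n}0.png",im[...,::-1]); np.savez(f"pics/{n}0.npz",im=im,d=d)
    print(n,camera_info(n))
E
```

```text
pics
{'time_s': 0.0, 'joints': array([-1.50238950e+00,  3.13442849e-01,  1.49850411e+00, -1.03827210e-05,
        1.33101764e+00, -2.23368635e-01]), 'dq': array([0.00045171, 0.0003285 , 0.00035774, 0.00124046, 0.00197029,
       0.00288397]), 'tau': array([ 9.01441967e-05, -4.12266862e+01, -2.59742618e+01, -1.95822731e-04,
        4.14964845e-03, -2.84006013e-06]), 'eef_pos': array([ 151.01731757, -502.7532982 ,  404.1133537 ]), 'ee_rot': array([-6.84306079e-04,  9.89376833e-01,  1.45371974e-01,  4.80698463e-05]), 'force': array([-1.10181118,  0.33699838, -0.17261319]), 'wrist_torque': array([ 0.00421591, -0.03549997,  0.03111885]), 'grip_force': 0.0, 'grip_width': 0.9992369124947926}
top {'K': array([[573.29091715,   0.        , 316.22861489],
       [  0.        , 573.29091715, 238.93968051],
       [  0.        ,   0.        ,   1.        ]]), 'camera_from_world': array([[-3.98077772e-03, -9.99721178e-01,  2.32748568e-02,
         2.41020133e+01],
       [ 9.95758762e-01, -1.82347485e-03,  9.19845776e-02,
        -5.97645094e+02],
       [-9.19164892e-02,  2.35423127e-02,  9.95488382e-01,
        -1.13774049e+03],
       [ 0.00000000e+00,  0.00000000e+00,  0.00000000e+00,
         1.00000000e+00]])}
side {'K': array([[580.44454454,   0.        , 310.93557507],
       [  0.        , 580.44454454, 236.05586801],
       [  0.        ,   0.        ,   1.        ]]), 'camera_from_world': array([[-9.88884442e-01, -1.48392463e-01, -9.34011318e-03,
         5.86658700e+02],
       [ 7.42916759e-02, -5.47538867e-01,  8.33475816e-01,
        -8.60948042e+01],
       [-1.28795604e-01,  8.23517375e-01,  5.52476991e-01,
        -1.05997462e+03],
       [ 0.00000000e+00,  0.00000000e+00,  0.00000000e+00,
         1.00000000e+00]])}
```

View pics/top0.png

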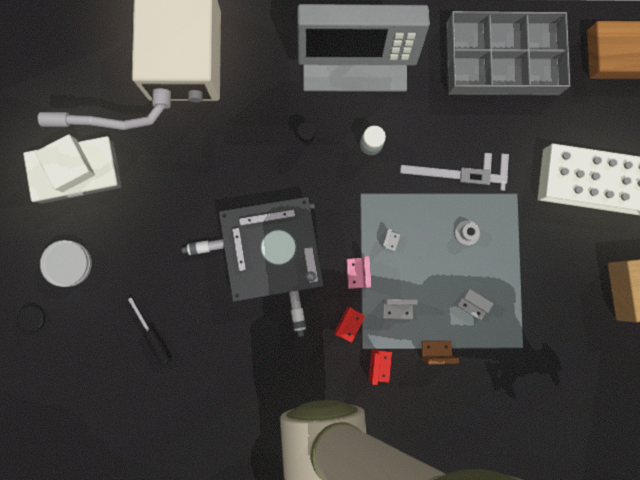

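View pics/side0.png

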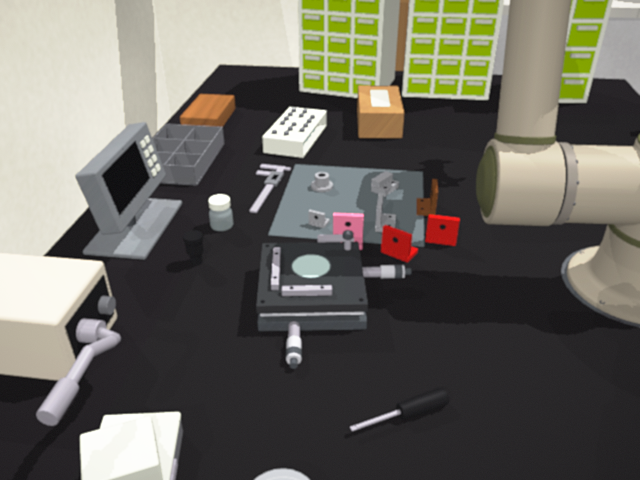

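The top view shows the large bracket at about (400,309), with its web along the far edge (row ~303). The step block is at (475,304) and the small bracket at (391,240). The stage is centred near (270,250), with the long fence at (268,217) and the short fence at (239,250). The side view agrees. Next I'll measure the web top and the fences.

```bash
cat > h.py <<'E'
import numpy as np, cv2
from rig import status, capture, camera_info
from scipy.spatial.transform import Rotation as R
def cloud(d,ci):
    K=ci["K"];M=np.linalg.inv(ci["camera_from_world"])
    v,u=np.mgrid[:d.shape[0],:d.shape[1]]
    p=np.stack([(u-K[0,2])/K[0,0]*d,-(v-K[1,2])/K[1,1]*d,-d],-1)
    return p@M[:3,:3].T+M[:3,3]
def ray(uv,ci,z):
    K=ci["K"];M=np.linalg.inv(ci["camera_from_world"]);uv=np.atleast_2d(uv).astype(float)
    r=np.stack([(uv[:,0]-K[0,2])/K[0,0],-(uv[:,1]-K[1,2])/K[1,1],-np.ones(len(uv))],-1)@M[:3,:3].T
    return M[:3,3]+r*((z-M[2,3])/r[:,2])[:,None]
def rect(pts):
    (c,s,a)=cv2.minAreaRect(np.float32(pts[:,:2])); 
    if s[0]<s[1]: s=s[::-1]; a=a-90
    return np.round(c,1),np.round(s,1),round((a+90)%180-90,2)   # angle of long side
def Rt():
    w=status.sense()["ee_rot"]; return R.from_quat(np.r_[w[1:],w[0]])
E
python3 - <<'E'
from h import *
f=np.load("pics/top0.npz");im,d=f["im"],f["d"];ci=camera_info("top");P=cloud(d,ci);Z=P[...,2]
print("bench z",np.median(Z[330:400,180:250]),"pad",np.median(Z[260:290,400:440]),"stage",np.median(Z[270:290,240:270]))
def blob(m,seed):
    n,l,s,c=cv2.connectedComponentsWithStats(m.astype(np.uint8))
    return [(l==i) for i in range(1,n) if s[i,4]>20 and seed[0]<=c[i,0]<=seed[2] and seed[1]<=c[i,1]<=seed[3]]
def contpts(m,z):
    c=max(cv2.findContours(m.astype(np.uint8),cv2.RETR_EXTERNAL,cv2.CHAIN_APPROX_NONE)[0],key=len)[:,0]
    return ray(c,ci,z)
for name,box,lo,hi,z in [("web",(380,290,420,325),45,75,60),("base",(380,290,420,325),5,20,10),("stage",(225,200,320,300),48,80,56),("step",(455,285,495,325),12,50,32),("small",(380,225,405,255),20,45,34),]:
    for m in blob((Z>lo)&(Z<hi),box):
        print(name,m.sum(),"z",np.percentile(Z[m],[5,50,95]).round(1),rect(contpts(m,z)))
g=im.min(-1)
for m in blob((g>110)&(Z>50),(215,190,320,300)): print("bright",m.sum(),np.median(Z[m]).round(1),rect(contpts(m,68)),np.argwhere(m).mean(0)[::-1].round(0))
a=cv2.resize(im[190:310,205:335],None,fx=4,fy=4,interpolation=2)
b=cv2.resize(im[270:390,340:500],None,fx=4,fy=4,interpolation=2)[:480,:]
b=cv2.resize(im[270:360,340:410],(280,480)[::1] if 0 else (374,480),interpolation=2)[:, :280] if 0 else cv2.resize(im[285:330,375:430],None,fx=5,fy=5,interpolation=2)
o=np.zeros((480,520+275,3),np.uint8);o[:480,:520]=a;o[:225,520:]=b;cv2.imwrite("pics/crop.png",o[...,::-1])
E
```

```text
bench z 2.0729225930945177 pad 2.83947939702864 stage 57.97350349587907
web 160 z [57.6 62.1 65.8] (array([ 472.1, -143.8]), array([61.2,  7.8]), 89.75)
base 466 z [ 6.3 11.9 16.4] (array([ 449.7, -144.7]), array([77.3, 47.2]), 72.02)
stage 8005 z [54.6 58.4 69.2] (array([577.7, 112.8]), array([180.1, 180. ]), 9.53)
step 610 z [15.  29.9 37. ] (array([ 465.6, -297. ]), array([61.6, 42.7]), 58.04)
small 74 z [26.3 35.6 39. ] (array([ 600.6, -120.6]), array([36.9,  8.3]), -19.19)
bright 356 69.4 (array([637.2, 121. ]), array([108.9,  13.7]), -80.48) [265. 217.]
bright 293 69.4 (array([574.7, 175.1]), array([83.4, 13.6]), 9.55) [239. 249.]
bright 921 58.6 (array([579.3,  98.2]), array([66.4, 64.7]), 89.92) [278. 247.]
bright 196 81.6 (array([549.7,  35.2]), array([55.6, 15.4]), 9.32) [310. 260.]
```

View pics/crop.png

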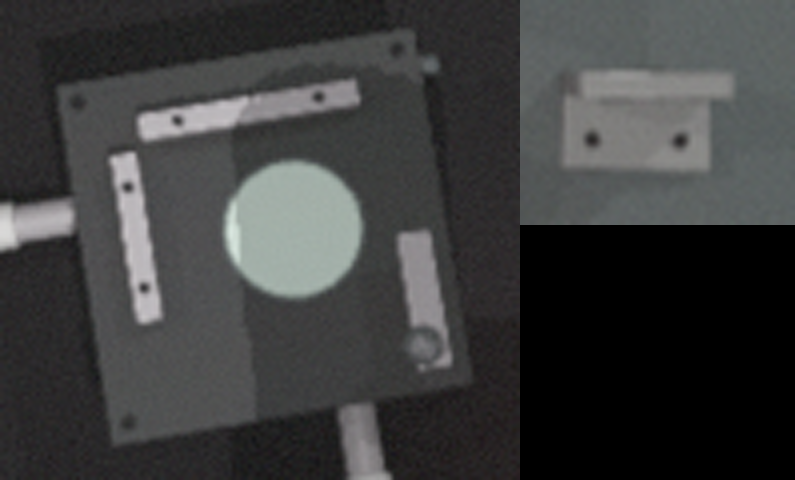

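The crop shows the web on the far side of the bracket, so its yaw is about 0. The stage is at (577.7,112.8) with a yaw of 9.5°, and the fence fits agree with that to about 1 mm. I'll move towards the bracket and turn the tool to yaw 90°.

```bash
cat >> h.py <<'E'
def plan(x,y,z,yaw):
    s=status.sense();r=Rt();yw=np.radians(yaw);c,n=np.cos(yw),np.sin(yw)
    T=R.from_matrix(np.array([[c,n,0],[n,-c,0],[0,0,-1]]).T.T)
    print("t",round(s["time_s"],2),"pos",s["eef_pos"].round(1),"yaw",np.degrees(np.arctan2(*r.as_matrix()[[1,0],0])).round(2),"F",s["force"].round(1),"grip",round(s["grip_width"],3),round(s["grip_force"],1))
    print("shift",(r.inv().apply(np.array([x,y,z])-s["eef_pos"])/100).round(3),"turn",(np.degrees((r.inv()*T).as_rotvec())/45).round(3))
E
python3 -m crank '[[0.2,-0.12,0,0,0,-0.18,0],[0.4,-0.24,0,0,0,-0.36,0],[0.6,-0.36,0,0,0,-0.54,0],[0.8,-0.48,0,0,0,-0.72,0],[1,-0.6,0,0,0,-0.9,0],[1,-0.6,0,0,0,-0.9,0]]' 40
python3 -c "from h import *;plan(472,-144,300,89.75)"
```

```text
time_s: 0.7
eef_pos: [230.8, -415.1, 404.6]
ee_rot: [-0.0, 0.877, 0.481, 0.0]
force: [-0.9, 1.0, -0.2]
grip_width: 0.999
grip_force: 0.0
t 0.7 pos [ 230.8 -415.1  404.6] yaw 57.52 F [-0.9  1.  -0.2] grip 0.999 0.0
shift [3.581 0.58  1.049] turn [-0.    -0.001 -0.716]
```

```bash
python3 -m crank '[[0.25,0.05,0,0,0,-0.18,0],[0.5,0.1,0,0,0,-0.36,0],[0.75,0.15,0,0,0,-0.54,0],[1,0.2,0,0,0,-0.716,0]]' 40 >/dev/null
python3 -m crank '[[0.25,0.22,0.1,0,0,0,0],[0.5,0.44,0.2,0,0,0,0],[0.75,0.65,0.3,0,0,0,0],[0.98,0.85,0.4,0,0,0,0]]' >/dev/null
python3 -m crank '[[0.25,0.22,0.1,0,0,0,0],[0.5,0.44,0.2,0,0,0,0],[0.75,0.65,0.3,0,0,0,0],[0.98,0.85,0.4,0,0,0,0],[0.98,0.85,0.4,0,0,0,0],[0.98,0.85,0.4,0,0,0,0]]'
python3 - <<'E'
from h import *
plan(472,-144,200,89.75)
ci=camera_info("wrist");im,d=capture("wrist");cv2.imwrite("pics/w1.png",im[...,::-1]);P=cloud(d,ci);Z=P[...,2]
m=(Z>50)&(Z<75)&(abs(P[...,0]-472)<50)&(abs(P[...,1]+144)<60)
q=P[m];print(m.sum(),np.median(q,0).round(1),rect(q))
m2=(Z>5)&(Z<20)&(abs(P[...,0]-455)<50)&(abs(P[...,1]+144)<50);q=P[m2];print(m2.sum(),rect(q) if m2.sum() else 0)
E
```

```text
time_s: 2.1
eef_pos: [472.5, -149.3, 324.4]
ee_rot: [-0.0, 0.711, 0.703, -0.0]
force: [0.1, -0.9, 0.3]
grip_width: 1.002
grip_force: 0.0
t 2.1 pos [ 472.5 -149.3  324.4] yaw 89.4 F [ 0.1 -0.9  0.3] grip 1.002 0.0
shift [ 0.053 -0.004  1.244] turn [-0.001 -0.    -0.008]
1156 [ 470.6 -140.7   60.4] (array([ 470.8, -142.9]), array([59.5,  9.8]), 89.11)
2378 (array([ 455.4, -142.8]), array([60. , 39.7]), 88.62)
```

View pics/w1.png

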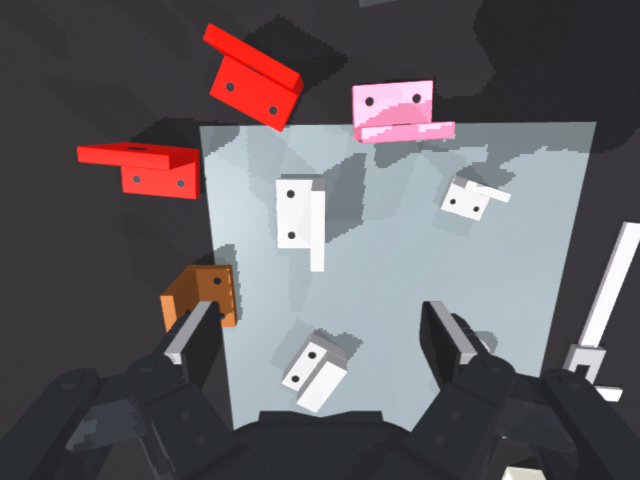

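The wrist view shows the web at (318,225) upright between the jaws, which measures as (470.8,-142.9) at yaw 89°. I'll descend and grip.

```bash
python3 -m crank '[[0.03,-0.01,0.25,0,0,0.01,0],[0.06,-0.017,0.5,0,0,0.01,0],[0.063,-0.017,0.75,0,0,0.01,0],[0.063,-0.017,0.95,0,0,0.01,0]]' 
python3 -m crank '[[0,0,0.12,0,0,0,0],[0,0,0.24,0,0,0,0],[0,0,0.345,0,0,0,0],[0,0,0.345,0,0,0,0]]'
python3 -m crank '[[0,0,0,0,0,0,0.3],[0,0,0,0,0,0,0.6],[0,0,0,0,0,0,0.8],[0,0,0,0,0,0,1],[0,0,0,0,0,0,1],[0,0,0,0,0,0,1],[0,0,0,0,0,0,1],[0,0,0,0,0,0,1]]' 60
python3 -m crank '[[0,0,0,0,0,0,1],[0,0,0,0,0,0,1],[0,0,0,0,0,0,1],[0,0,0,0,0,0,1]]'
```

```text
time_s: 2.55
eef_pos: [470.1, -143.8, 228.9]
ee_rot: [0.0, 0.714, 0.7, -0.0]
force: [-0.1, -0.5, 0.2]
grip_width: 1.003
grip_force: 0.0
time_s: 2.95
eef_pos: [470.5, -142.9, 194.4]
ee_rot: [-0.001, 0.714, 0.701, -0.0]
force: [0.1, 1.0, 0.6]
grip_width: 0.998
grip_force: 0.0
time_s: 3.75
eef_pos: [470.9, -142.7, 195.4]
ee_rot: [0.0, 0.713, 0.701, 0.0]
force: [0.0, 0.2, 4.8]
grip_width: 0.112
grip_force: 59.0
time_s: 4.15
eef_pos: [470.9, -142.7, 195.5]
ee_rot: [0.0, 0.713, 0.701, 0.0]
force: [-0.3, 0.8, 5.4]
grip_width: 0.11
grip_force: 59.1
```

```bash
python3 -m crank '[[0,0,-0.1,0,0,0,1],[0,0,-0.3,0,0,0,1],[0,0,-0.55,0,0,0,1],[0,0,-0.8,0,0,0,1],[0,0,-1,0,0,0,1],[0,0,-1,0,0,0,1]]'
python3 -m crank '[[0.1,0.05,-0.1,0,0,-0.06,1],[0.3,0.15,-0.2,0,0,-0.12,1],[0.5,0.25,-0.3,0,0,-0.18,1],[0.75,0.4,-0.3,0,0,-0.23,1],[1,0.5,-0.3,0,0,-0.23,1],[1,0.5,-0.3,0,0,-0.23,1]]'
python3 -c "from h import *;plan(617,138,330,99.53)"
```

```text
time_s: 4.75
eef_pos: [471.0, -142.8, 297.5]
ee_rot: [0.002, 0.713, 0.701, 0.001]
force: [0.1, -0.7, -3.5]
grip_width: 0.107
grip_force: 58.6
time_s: 5.35
eef_pos: [523.1, -40.7, 324.3]
ee_rot: [-0.001, 0.645, 0.764, -0.0]
force: [0.5, -1.1, -0.9]
grip_width: 0.11
grip_force: 58.6
t 5.35 pos [523.1 -40.7 324.3] yaw 99.64 F [ 0.5 -1.1 -0.9] grip 0.11 58.6
shift [ 1.604  1.224 -0.056] turn [-0.002 -0.002  0.002]
```

```bash
python3 -m crank '[[0.15,0.12,0,0,0,0,1],[0.35,0.27,0,0,0,0,1],[0.6,0.45,0,0,0,0,1],[0.8,0.61,0,0,0,0,1]]' >/dev/null
python3 -m crank '[[0.2,0.15,0,0,0,0,1],[0.4,0.31,0,0,0,0,1],[0.6,0.46,0,0,0,0,1],[0.75,0.57,0,0,0,0,1],[0.8,0.61,0,0,0,0,1],[0.8,0.61,0,0,0,0,1],[0.8,0.61,0,0,0,0,1],[0.8,0.61,0,0,0,0,1]]'
python3 - <<'E'
from h import *
plan(617,138,275,99.53)
for n in("wrist","top","side"):
    ci=camera_info(n);im,d=capture(n);cv2.imwrite(f"pics/{n}2.png",im[...,::-1]);np.savez(f"pics/{n}2.npz",im=im,d=d,K=ci["K"],M=ci["camera_from_world"])
w=cv2.imread("pics/wrist2.png");s=cv2.imread("pics/side2.png")
o=np.hstack([cv2.resize(w,(400,300)),cv2.resize(s[170:380,200:480],(400,300))]);cv2.imwrite("pics/c2.png",o)
E
```

```text
time_s: 6.55
eef_pos: [616.8, 133.2, 325.2]
ee_rot: [-0.0, 0.647, 0.762, -0.0]
force: [0.6, -0.1, -1.7]
grip_width: 0.115
grip_force: 58.8
t 6.55 pos [616.8 133.2 325.2] yaw 99.3 F [ 0.6 -0.1 -1.7] grip 0.115 58.8
shift [0.047 0.01  0.502] turn [-0.001  0.    -0.005]
```

View pics/c2.png

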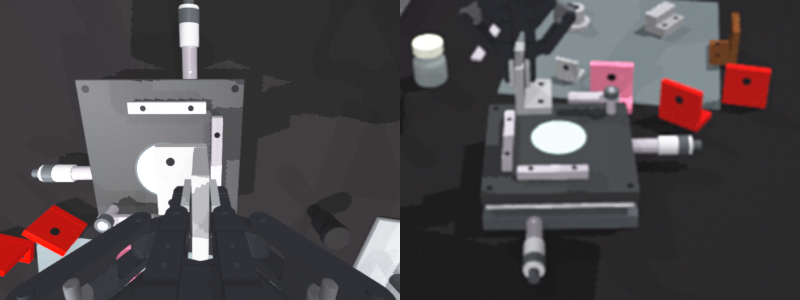

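The bracket is still held upright. In the wrist half of the picture, the web is at (200,215), alongside the long fence at (217,145), and the short fence is at (165,107). Next I'll measure the bracket against the fences in this one wrist depth image.

Run:
```python
from h import *
f=np.load("pics/wrist2.npz");im,d=f["im"],f["d"];P=cloud(d,dict(K=f["K"],camera_from_world=f["M"]));Z=P[...,2]
g=im.min(-1)
print("stage z",np.median(Z[(abs(P[...,0]-560)<40)&(abs(P[...,1]-60)<60)&(Z>50)&(Z<62)]))
for nm,m in [("fences",(Z>62)&(Z<75)&(g>100)),("base",(Z>128)&(Z<150)&(g>90)),("webtop",(Z>180)&(Z<205)&(g>90))]:
    n,l,s,c=cv2.connectedComponentsWithStats(m.astype(np.uint8))
    for i in range(1,n):
        if s[i,4]>150: q=P[l==i];print(nm,s[i,4],c[i].round(),np.median(Z[l==i]).round(1),q.min(0).round(0),q.max(0).round(0),rect(q))
# stage-frame view of candidates
c,sn=np.cos(np.radians(9.53)),np.sin(np.radians(9.53))
m=(Z>120)&(g>90)&(abs(P[...,0]-600)<60)&(abs(P[...,1]-130)<60)
q=P[m];X=(q[:,0]-577.7)*c+(q[:,1]-112.8)*sn;Y=-(q[:,0]-577.7)*sn+(q[:,1]-112.8)*c
print("x,y,z pct",[np.percentile(v,[1,50,99]).round(1) for v in(X,Y,q[:,2])])
```

```text
stage z 56.548424899379086
fences 2310 [266. 172.] 68.4 [533. 163.  62.] [615. 188.  71.] (array([574.4, 175.6]), array([81.5, 12.2]), 9.85)
fences 1763 [347. 238.] 68.4 [623.  96.  62.] [647. 175.  70.] (array([635. , 135.4]), array([80. , 12.1]), -80.36)
fences 168 [179. 338.] 67.7 [516.  33.  62.] [530.  43.  75.] (array([523. ,  39.8]), array([11.9,  9.1]), -26.87)
base 4905 [277. 271.] 140.1 [578.  98. 130.] [617. 163. 150.] (array([602. , 130.4]), array([60.4, 40.2]), -80.53)
webtop 4132 [320. 340.] 190.0 [607. 105. 180.] [626. 163. 192.] (array([616.6, 134. ]), array([58.7, 10.5]), -80.57)
webtop 269 [297. 325.] 186.7 [604. 137. 180.] [610. 144. 197.] (array([606.5, 140.5]), array([5.8, 5.7]), 8.17)
webtop 270 [344. 324.] 186.4 [621. 140. 180.] [628. 146. 195.] (array([624.3, 143.6]), array([5.7, 5.5]), 12.1)
x,y,z pct [array([-3.6, 37.1, 86.3]), array([-13. ,  24.1,  43.2]), array([134.2, 175.7, 241.1])]
```

The gaps are about 7 mm to the long fence and 12 mm to the short one, with 74 mm to descend. The bracket and fences are parallel to within 0.3°.

```bash
python3 -m crank '[[0,0,0.12,0,0,-0.005,1],[0,0,0.28,0,0,-0.005,1],[0,0,0.44,0,0,-0.005,1],[0,0,0.6,0,0,-0.005,1],[0,0,0.68,0,0,-0.005,1],[0,0,0.7,0,0,-0.005,1],[0,0,0.7,0,0,-0.005,1],[0,0,0.7,0,0,-0.005,1]]'
python3 -m crank '[[0,0,0.01,0,0,0,1],[0,0,0.02,0,0,0,1],[0,0,0.03,0,0,0,1],[0,0,0.03,0,0,0,1],[0,0,0.03,0,0,0,1]]'
python3 -c "from h import *;plan(617,138,275,99.73)"
```

```text
time_s: 7.5
eef_pos: [617.1, 134.1, 255.9]
ee_rot: [0.0, 0.646, 0.764, 0.0]
force: [0.1, -0.1, -2.2]
grip_width: 0.109
grip_force: 58.8
time_s: 8.0
eef_pos: [616.9, 134.1, 252.2]
ee_rot: [0.0, 0.646, 0.764, 0.0]
force: [-0.7, -0.4, -2.0]
grip_width: 0.109
grip_force: 58.8
t 8.0 pos [616.9 134.1 252.2] yaw 99.56 F [-0.7 -0.4 -2. ] grip 0.109 58.8
shift [ 0.038  0.007 -0.228] turn [ 0.    -0.    -0.004]
```

```bash
for i in 1; do
python3 -m crank '[[0,0,0.005,0,0,0,1],[0,0,0.005,0,0,0,1]]' | grep -E "pos|force: \["
python3 -m crank '[[0,0,0.005,0,0,0,1],[0,0,0.005,0,0,0,1]]' | grep -E "pos|force: \["
python3 -m crank '[[0,0,0.005,0,0,0,1],[0,0,0.005,0,0,0,1]]' | grep -E "pos|force: \["
done
```

```text
eef_pos: [616.9, 134.1, 251.6]
force: [0.3, -0.9, -2.0]
eef_pos: [616.9, 134.1, 251.5]
force: [-1.1, -0.8, 2.3]
eef_pos: [617.0, 134.1, 251.5]
force: [-3.0, -0.5, 4.8]
```

The bracket is in contact with the stage. Next I'll slide towards the fences, slowing down as it gets close.

```bash
python3 -m crank '[[0.02,0.01,0,0,0,0,1],[0.04,0.02,0,0,0,0,1],[0.06,0.03,0,0,0,0,1],[0.08,0.04,0,0,0,0,1],[0.09,0.05,0,0,0,0,1],[0.09,0.05,0,0,0,0,1]]' | grep -E "pos|force: \["
python3 -m crank '[[0,0.005,0,0,0,0,1],[0,0.01,0,0,0,0,1],[0,0.01,0,0,0,0,1]]' | grep -E "pos|force: \["
python3 -m crank '[[0,0.005,0,0,0,0,1],[0,0.01,0,0,0,0,1],[0,0.01,0,0,0,0,1]]' | grep -E "pos|force: \["
python3 -m crank '[[0,0.005,0,0,0,0,1],[0,0.005,0,0,0,0,1]]' | grep -E "pos|force: \["
```

```text
eef_pos: [620.6, 143.5, 251.5]
force: [-1.2, -3.3, 4.5]
eef_pos: [621.3, 143.7, 251.5]
force: [-3.9, -3.6, 6.9]
eef_pos: [622.2, 144.0, 251.5]
force: [-6.0, -2.0, 7.5]
eef_pos: [622.6, 144.1, 251.5]
force: [-6.6, -2.3, 8.6]
```

```bash
for i in 1; do
python3 -m crank '[[0,0.005,0,0,0,0,1],[0,0.005,0,0,0,0,1]]' | grep -E "pos|force: \["
python3 -m crank '[[0,0.005,0,0,0,0,1],[0,0.005,0,0,0,0,1]]' | grep -E "pos|force: \["
python3 -m crank '[[0,0.005,0,0,0,0,1],[0,0.005,0,0,0,0,1]]' | grep -E "pos|force: \["
python3 -m crank '[[0.01,0,0,0,0,0,1],[0.01,0,0,0,0,0,1]]' | grep -E "pos|force: \["
python3 -m crank '[[0.01,0,0,0,0,0,1],[0.01,0,0,0,0,0,1]]' | grep -E "pos|force: \["
done
```

```text
eef_pos: [622.9, 144.2, 251.5]
force: [-9.5, -3.0, 10.0]
eef_pos: [623.1, 144.2, 251.5]
force: [-11.9, -3.9, 12.9]
eef_pos: [623.4, 144.3, 251.5]
force: [-13.8, -4.6, 13.7]
eef_pos: [623.4, 144.6, 251.5]
force: [-13.5, -8.9, 13.2]
eef_pos: [623.4, 145.0, 251.5]
force: [-12.3, -12.5, 14.4]
```

```bash
cat > m.py <<'E'
from h import *
plan(617,138,275,99.73)
ci=camera_info("wrist");im,d=capture("wrist");P=cloud(d,ci);Z=P[...,2]
import sys
cv2.imwrite("pics/"+sys.argv[1],cv2.resize(im[60:380,140:440],None,fx=1.8,fy=1.8)[...,::-1])
g=im.min(-1);a=np.radians(9.65);ex=np.array([np.cos(a),np.sin(a)]);ey=np.array([-ex[1],ex[0]])
near=(abs(P[...,0]-600)<75)&(abs(P[...,1]-135)<65)
res={}
for nm,m in [("fences",near&(Z>65)&(Z<73)&(g>100)),("webtop",near&(Z>113)&(Z<121)&(g>90))]:
    n,l,s,c=cv2.connectedComponentsWithStats(m.astype(np.uint8))
    for i in range(1,n):
        if s[i,4]>150: q=P[l==i][:,:2];print(nm,s[i,4],np.median(Z[l==i]).round(1),rect(q),"X",np.percentile(q@ex,[1,99]).round(1),"Y",np.percentile(q@ey,[1,99]).round(1))
E
python3 m.py w3.png
```

```text
t 11.0 pos [623.4 145.  251.5] yaw 99.56 F [-12.3 -12.5  14.4] grip 0.107 60.7
shift [-0.059 -0.076 -0.234] turn [-0.007  0.004 -0.004]
fences 4502 68.4 (array([574.3, 175.6]), array([81.8, 12.5]), 9.54) X [555.9 636. ] Y [70.9 82.9]
fences 5588 66.9 (array([613.5, 142.2]), array([60.7, 52.1]), -80.44) X [603.1 654.2] Y [10.8 67.1]
fences 158 68.4 (array([642.3,  82.8]), array([22.5,  3.4]), -79.32) X [645.4 649. ] Y [-37.3 -15.1]
webtop 3859 116.4 (array([623.1, 145.2]), array([58.3, 12. ]), -79.49) X [633.4 643.2] Y [11.  67.4]
```

View pics/w3.png

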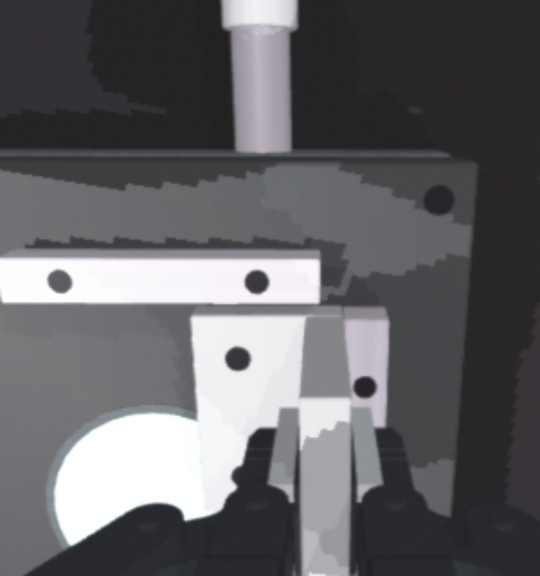

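The crop shows a gap of about 3 mm between the bracket end (row 312) and the short fence (row 303). Friction is holding the bracket back, so I'll ease off the long-fence push and the downforce, then slide on in y.

```bash
python3 -m crank '[[0,-0.012,-0.005,0,0,0,1],[0,-0.012,-0.005,0,0,0,1],[0.01,-0.012,-0.005,0,0,0,1],[0.02,-0.012,-0.005,0,0,0,1],[0.02,-0.012,-0.005,0,0,0,1]]' | grep -E "pos|force: \["
python3 -m crank '[[0.005,0,0,0,0,0,1],[0.005,0,0,0,0,0,1]]' | grep -E "pos|force: \["
python3 -m crank '[[0.005,0,0,0,0,0,1],[0.005,0,0,0,0,0,1]]' | grep -E "pos|force: \["
python3 -m crank '[[0.005,0,0,0,0,0,1],[0.005,0,0,0,0,0,1]]' | grep -E "pos|force: \["
```

```text
eef_pos: [622.3, 146.9, 251.6]
force: [-5.0, -10.1, 6.1]
eef_pos: [622.3, 147.3, 251.6]
force: [-6.2, -10.3, 6.5]
eef_pos: [622.2, 147.8, 251.6]
force: [-6.2, -11.2, 6.8]
eef_pos: [622.1, 148.3, 251.6]
force: [-5.4, -10.4, 6.9]
```

```bash
python3 -m crank '[[0.005,0,0,0,0,0,1],[0.005,0,0,0,0,0,1]]' | grep -E "pos|force: \["
python3 m.py w4.png
```

```text
eef_pos: [622.1, 148.6, 251.5]
force: [-4.6, -12.7, 6.2]
t 12.35 pos [622.1 148.6 251.5] yaw 99.55 F [ -4.6 -12.7   6.2] grip 0.108 59.9
shift [-0.097 -0.068 -0.234] turn [-0.003  0.005 -0.004]
fences 9695 67.6 (array([589.1, 165.1]), array([95.9, 74.7]), -41.64) X [556.8 653.7] Y [16.5 82.8]
fences 159 68.5 (array([641.5,  86.7]), array([22.6,  3.4]), -79.5) X [645.3 648.8] Y [-33.2 -11.2]
webtop 3875 116.5 (array([622.5, 148.7]), array([58.6, 11.6]), -79.64) X [633.1 642.9] Y [14.7 71. ]
```

View pics/w4.png

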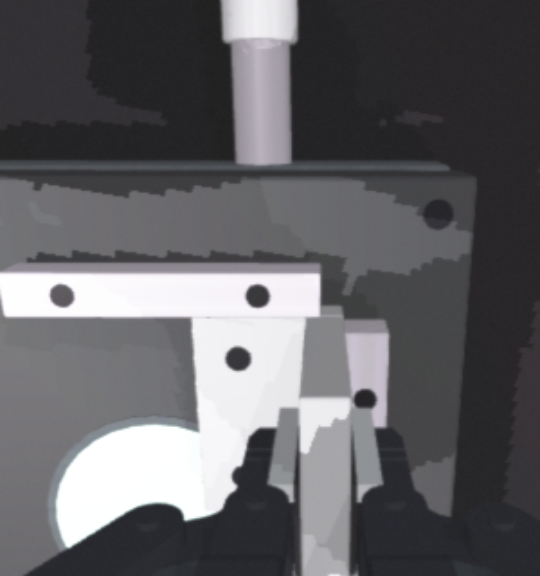

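The bracket end has closed onto the short fence (edge Y 71.0 against fence 70.9). I'll add some push towards both fences.

```bash
for i in 1; do
python3 -m crank '[[0.005,0,0,0,0,0,1],[0.01,0,0,0,0,0,1],[0.01,0,0,0,0,0,1]]' | grep -E "pos|force: \["
python3 -m crank '[[0,0.005,0,0,0,0,1],[0,0.01,0,0,0,0,1],[0,0.01,0,0,0,0,1]]' | grep -E "pos|force: \["
python3 -m crank '[[0.005,0.005,0,0,0,0,1],[0.005,0.005,0,0,0,0,1]]' | grep -E "pos|force: \["
python3 -m crank '[[0.005,0.005,0,0,0,0,1],[0.005,0.005,0,0,0,0,1],[0.005,0.005,0,0,0,0,1]]' | grep -E "pos|force: \["
done
```

```text
eef_pos: [622.1, 148.9, 251.6]
force: [-4.6, -15.7, 6.0]
eef_pos: [622.6, 149.0, 251.6]
force: [-11.4, -17.5, 10.2]
eef_pos: [622.9, 149.2, 251.6]
force: [-13.7, -20.5, 12.3]
eef_pos: [623.2, 149.4, 251.6]
force: [-16.9, -23.3, 13.7]
```

```bash
python3 m.py w5.png
python3 - <<'E'
from h import *
ds=[];ci=camera_info("wrist")
for _ in range(4): im,d=capture("wrist");ds.append(d)
d=np.mean(ds,0);P=cloud(d,ci);a=np.radians(9.6);ex=np.array([np.cos(a),np.sin(a)]);ey=np.array([-ex[1],ex[0]])
X=P[...,:2]@ex;Y=P[...,:2]@ey;Z=P[...,2];g=im.min(-1)
def fit(m,n):
    m=cv2.erode(m.astype(np.uint8),np.ones((5,5)))>0
    A=np.c_[X[m]-620,Y[m]-50,np.ones(m.sum())];z=Z[m]
    for _ in range(3):
        c=np.linalg.lstsq(A,z,rcond=None)[0];k=abs(A@c-z)<1.5;A,z=A[k],z[k]
    print(n,len(z),"slopes deg",np.degrees(c[:2]).round(2),"z",c[2].round(2))
fit((X>604)&(X<630)&(Y>20)&(Y<69)&(Z>60)&(Z<72),"base")
fit((X>540)&(X<598)&(Y>-30)&(Y<68)&(Z>50)&(Z<62),"stage")
fit((X>630)&(X<646)&(Y>14)&(Y<70)&(Z>111)&(Z<121),"webtop")
# yaw: median X of web top edges along Y
m=(Z>113)&(Z<121)&(X>625)&(X<650)&(g>90)
ys=np.arange(20,70,3.);lo=[];hi=[]
for y in ys: q=X[m&(abs(Y-y)<1.5)];lo.append(np.percentile(q,3));hi.append(np.percentile(q,97))
f=(Z>64)&(Z<72)&(g>100)&(Y>68)&(X<600);xs=np.arange(560,600,3.);fl=[np.percentile(Y[f&(abs(X-x)<1.5)],3) for x in xs]
print("yaw of web vs 9.6 deg",[np.degrees(-np.polyfit(ys,v,1)[0]).round(2) for v in(lo,hi)],"fence",np.degrees(np.polyfit(xs,fl,1)[0]).round(2),"fence Y",np.mean(fl).round(1))
E
```

```text
t 13.5 pos [623.2 149.4 251.6] yaw 99.54 F [-16.9 -23.3  13.7] grip 0.111 61.0
shift [-0.104 -0.081 -0.232] turn [-0.01   0.008 -0.004]
fences 8765 67.6 (array([585.2, 166.4]), array([87.9, 70.5]), -41.48) X [556.7 636.5] Y [16.1 82.8]
fences 903 68.4 (array([631.3, 161.3]), array([28.1, 11. ]), -78.47) X [644.  654.6] Y [40.5 66.8]
fences 160 68.5 (array([641.9,  86. ]), array([22.8,  3.4]), -79.52) X [645.4 649. ] Y [-33.4 -11.5]
webtop 3875 116.5 (array([622.9, 149. ]), array([58.6, 11.6]), -79.74) X [633.5 643.3] Y [15.2 71.3]
base 2099 slopes deg [-0.92 -0.45] z 66.78
stage 7850 slopes deg [ 0.45 -0.49] z 56.88
webtop 2316 slopes deg [-0.39 -0.51] z 116.54
yaw of web vs 9.6 deg [np.float64(1.04), np.float64(-1.0)] fence 0.38 fence Y 72.0
```

The bracket leans about 1° towards the long fence, because the wrist flexes under the push. I'll tilt it back about the tool's x axis and compensate the position.

```bash
python3 -m crank '[[0,-0.008,0,-0.005,0,0,1],[0,-0.014,0,-0.01,0,0,1],[0,-0.02,0,-0.015,0,0,1],[0,-0.027,0,-0.02,0,0,1],[0,-0.027,0,-0.02,0,0,1],[0,-0.027,0,-0.02,0,0,1]]' | grep -E "pos|force: \["
cat > t.py <<'E'
from h import *
plan(617,138,275,99.73)
ds=[];ci=camera_info("wrist")
for _ in range(4): im,d=capture("wrist");ds.append(d)
d=np.mean(ds,0);P=cloud(d,ci);a=np.radians(9.6);ex=np.array([np.cos(a),np.sin(a)]);ey=np.array([-ex[1],ex[0]])
X=P[...,:2]@ex;Y=P[...,:2]@ey;Z=P[...,2];g=im.min(-1)
def fit(m,n):
    m=cv2.erode(m.astype(np.uint8),np.ones((5,5)))>0
    A=np.c_[X[m]-620,Y[m]-50,np.ones(m.sum())];z=Z[m]
    for _ in range(3):
        c=np.linalg.lstsq(A,z,rcond=None)[0];k=abs(A@c-z)<1.5;A,z=A[k],z[k]
    print(n,len(z),"slopes deg",np.degrees(c[:2]).round(2),"z",c[2].round(2))
fit((X>604)&(X<630)&(Y>20)&(Y<69)&(Z>60)&(Z<72),"base")
fit((X>540)&(X<598)&(Y>-30)&(Y<68)&(Z>50)&(Z<62),"stage")
m=(Z>113)&(Z<121)&(g>90)&(X>620)&(X<655)
print("webtop",rect(P[m]),np.percentile(X[m],[2,98]).round(1),np.percentile(Y[m],[2,98]).round(1))
f=(Z>64.5)&(Z<72)&(g>100)&(X>643.8)&(X<665);print("long fence X",np.percentile(X[f],[1,5,95,99]).round(1))
E
python3 t.py
```

```text
eef_pos: [620.4, 148.9, 251.6]
force: [-14.9, -24.9, 14.3]
t 14.35 pos [620.4 148.9 251.6] yaw 99.54 F [-14.9 -24.9  14.3] grip 0.108 61.1
shift [-0.104 -0.05  -0.234] turn [ 0.009  0.008 -0.004]
base 2200 slopes deg [-0.27 -0.35] z 66.58
stage 7471 slopes deg [ 0.49 -0.5 ] z 56.91
webtop (array([618.6, 154. ]), array([68.5, 27.8]), -68.08) [630.6 644.9] [16.5 71.6]
long fence X [644.1 645.  654.1 654.5]
```

The tilt is now about 0.7° at most, and the bracket is flush with steady forces of about 19 N and 22 N towards the two fences. I'm handing it in.

```bash
python3 -m crank '[[0,0,0,0,0,0,1],[0,0,0,0,0,0,1],[0,0,0,0,0,0,1],[0,0,0,0,0,0,1]]' | grep -E "pos|force"
python3 -c "from rig import ticket;print(ticket.finish_job())"
```

```text
eef_pos: [620.5, 148.9, 251.6]
force: [-15.6, -23.6, 14.3]
grip_force: 61.1
the job is handed in; nothing more can be done
None
```

I handed the job in with the bracket standing on the stage, still gripped and pressed against both fences (about 19 N towards the long fence and 21 N towards the short one, tilt about 0.7°), and no verdict came back.

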